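# Seat the splined hub on the inspection arbor

## Robot

A 6-joint arm with a two-finger parallel gripper is mounted at the origin on the work surface. World frame = base frame: x ahead of the robot, y to its left, z up, the work surface at z = 0. Lengths are in m, angles in rad, forces in N, time in s.
With the tool pointing down it reaches from about 0.275 to 0.75 m from the base axis. Payload 10.2 kg.
Tool frame: the origin (TCP) lies between the finger pads; the fingertips stand tips_ahead ahead of it and the grasp point (between the pads) lies 6 mm ahead of it (tips_ahead is the distance from the TCP to the fingertips, in m); z points along the fingers, y is the line along which they close (so a half turn about z gives the same grasp; the last joint's range is limited). The gripper opens to 88 mm and grips with 3 to 60 N. Pads are 18 mm wide; open, the fingers measure 123 mm over their backs; the gripper's body (75 mm by 187 mm) begins 45 mm behind the grasp point.
Start: joints at [-1.437, 0.313, 1.498, -0, 1.331, -0.223], TCP at [0.183, -0.492, 0.23] pointing down, gripper open.
Joint ranges: [-2.94, 2.94], [-0.97, 2.17], [0.19, 2.56], [-1.23, 4.37], [0.02, 3.11], [-2.88, 2.88]. Speed limits (rad/s): [2.39, 2.39, 3.01, 3.14, 3.14, 3.14].

## Interface

Orientations are given as a unit quaternion [w, x, y, z].
In Python, from bench import read_state, grab_frame, camera_params, hand_in, search_frame, tip_of, tips_ahead gives the robot as it stands.
- The arm moves only by the tool carry_out, never from a script. Its arguments are lists of equal length, an entry for each row: "hand": the gripper's target within -1 to 1 (fully open at 1, half-way at 0, shut at -1); "xyz": the shift along the tool's x, y, z in units of 40 mm (1.0 is 40 mm), a list of three; "rot": the turn, a rotation vector about the tool's x, y, z in degrees, a list of three. In form: {"hand": [hand, ...], "xyz": [[dx, dy, dz], ...], "rot": [[wx, wy, wz], ...]}. A call has exactly 8 rows; each row is the pose to reach, as a shift and turn from the pose commanded when the call began, along the tool's axes at that moment; what a row does not reach only later rows make up. A row lasts 1/10 s, in which the tool goes at most 50 mm and 8.59 degrees, less where a joint would pass 70% of its speed; a pose out of reach is approached as far as the arm can. A call with a gripper value outside its range is refused whole. The fingers move at their own pace and stop on an object; "grip_force" is the grip in N (left out, the last holds). Time passes only in rows, so rows that repeat a pose let the fingers close, or fill a call up. It gives the time, the measured TCP pose, the force, the opening and the grip force at its end, in the units of the state.
- read_state(): the state, without advancing time (a new reading comes with each control period).
- grab_frame(name): name is "scene" or "top"; returns the picture (400x640x3 uint8, red, green, blue); there is no depth.
- camera_params(name): a dict with "vertical_fov" (degrees; the focal length in pixels is half the picture's height over the tangent of half this angle, whatever the lens; pixels are square), "cx", "cy" (the principal point, pixels), "cam_to_world" (4x4, takes a point from camera to world coordinates). Camera axes: x right, y down, z forward; pixel columns grow to the right and rows downward; lengths in m; the calibration is good to about 2 mm. A picture is of the moment at which its call begins. camera_params takes no time and is no camera call.
- hand_in(): hands the job in; it is judged then, once.
Trained networks look in the newest picture that a camera, given by its name, has taken for a name from the list of things; names that differ only in an ending like _2 or _b are one class to them, and where a whole thing is asked for, a point or a joint stands for the part that bears it (a point fixed in the world has none). Each returns a list of dicts, best first, with "score" (0 to 1); they miss things now and then, are a little off and sometimes report something else, mostly with a low value. They report only what shows in the picture. A call takes as long as a camera call. They do not tell look-alikes from the thing itself.
- search_frame(thing, camera): "rect" ([left, top, right, bottom] in pixels, round what is visible of it).
- tip_of(thing, camera): "position" ([column, row] in pixels: a listed point, or the origin of a listed thing).
The state is a dict: "time": time; "joint_positions": joint angles; "qd": joint speeds; "effort": joint torques, N m; "tool_pos": TCP position; "tool_rot": TCP orientation; "ft_force": force on the tool from outside, world axes, zero at the start; "ft_torque": the same for the moment, N m; "width": finger opening in m; "grasp_force": force on a finger pad.
Only numpy, scipy, OpenCV 4.12 (cv2) and the standard library are available. Lean on these libraries where they do the work, as an engineer would, in place of code of your own. Each camera call takes 0.05 s, during which the arm holds its last target. There are 200 camera calls.

## Task

On the granite plate, take the hub with the blue flange and the cross-shaped, four-slot bore, turn it until its slots line up with the four teeth of the brass arbor on the grey square fixture, and lower it over the teeth, still in the gripper rather than dropped, until it sits flat and fully home on the fixture's round seat; then let go. Leave the orange and green hubs where they stand.

Things in the scene. Friction and masses are not known exactly. Their poses are not given: they have to be found in the camera images.
- hub: Hub to fit, loose, upright, 0.35 kg. Blue round flange 80 mm across, 12 mm high; above it a bare aluminium round boss 56 mm across, up to 52 mm above the underside: grip the boss across any diameter. Through bore, a cross of two slots 17 mm wide, 45 mm end to end. Origin: centre of underside; z up; x and y run along the slots (a quarter turn fits the same). Dark dots on the flange lie midway between slots.
- arbor: Fixed fixture: grey square plate 120 mm wide, 18 mm high; on it a round steel seat 86 mm across, flat top 30 mm above the origin; from it rises the brass arbor, a cross of four teeth 10 mm wide, 37 mm tip to tip, straight for 28 mm, then closing to ridges 63 mm above the origin. Origin: centre of underside, on the arbor's axis; z up; x, y along the teeth. Hub fits within about 10 degrees.
- hub_two: Bystander: a loose hub of the same outer size with an orange flange and a bore with a single slot straight across (two teeth only); does not fit. Origin: centre of the underside. Leave it standing.
- hub_round: Bystander: a loose hub of the same outer size with a green flange and a plain round 24 mm bore; does not fit. Origin: centre of the underside. Leave it standing.
There are look-alikes about, which are no part of the job. What is shaped like the arbor but red is not meant. Leave any brown or red look-alike of the hub alone.

How it is judged:
By the outcome, as a careful person would: the job done as asked, in the order asked, and still so for the second after the job is handed in, with the robot touching nothing.
It also fails if it takes over 38 s, if anything falls off the work surface, if the arm or the gripper's body presses on something with over 40 N, if the wrist force passes 120 N, or if a joint passes its speed limit or range.

## Working session

There is one attempt and no reset: what is moved stays moved. The work goes in short steps, Python scripts to look and compute and a tool call to move; the robot and the scene stay as the last step left them, time stands still between calls to the robot, and variables do not carry over. Pictures are saved under pics/ and viewed, at most 10 in all, crops included, and the job is handed in when it is done.

Besides the shell and the picture viewer there is one more tool, called by a JSON object that holds its "op" and its "data". carry_out: Moves the arm, as the interface text tells. Its arguments: {"type":"object","properties":{"hand":{"type":"array","items":{"type":"number"}},"xyz":{"type":"array","items":{"type":"array","items":{"type":"number"}}},"rot":{"type":"array","items":{"type":"array","items":{"type":"number"}}},"grip_force":{"type":"number"}},"required":["hand","xyz","rot"]}

```bash
mkdir -p pics; cat > h.py <<'E'
import numpy as np, cv2
from bench import *
def snap(n,f):
    im=grab_frame(n); cv2.imwrite('pics/'+f,im[:,:,::-1]); return im
def cam(n):
    p=camera_params(n); f=200/np.tan(np.radians(p['vertical_fov'])/2); return p,f,np.array(p['cam_to_world'])
def ray(n,u,v,z):
    p,f,T=cam(n); d=T[:3,:3]@np.array([(u-p['cx'])/f,(v-p['cy'])/f,1]); o=T[:3,3]
    return o+d*(z-o[2])/d[2]
def proj(n,P):
    p,f,T=cam(n); c=(np.asarray(P)-T[:3,3])@T[:3,:3]; return c[...,:2]/c[...,2:]*f+[p['cx'],p['cy']]
E
python3 - <<'E'
from h import *
a=snap('top','top0.png'); b=snap('scene','scene0.png')
for n in('top','scene'):
    print(n,camera_params(n))
    for t in('hub','arbor','hub_two','hub_round'): print(t,[(np.round(d['rect']),round(d['score'],2)) for d in search_frame(t,n)],[(np.round(d['position'],1),round(d['score'],2)) for d in tip_of(t,n)])
print(read_state(),tips_ahead)
E
```

```text
top {'vertical_fov': 50.80889951464488, 'cx': 327.8849858943739, 'cy': 205.7989513454796, 'cam_to_world': array([[ 0.0298596 , -0.99490415,  0.0963023 ,  0.36000599],
       [-0.99896601, -0.03300768, -0.03126359, -0.1267597 ],
       [ 0.03428299, -0.09526921, -0.99486102,  1.24930034],
       [ 0.        ,  0.        ,  0.        ,  1.        ]])}
hub [(array([274., 195., 299., 222.]), 0.83), (array([245., 232., 269., 256.]), 0.81), (array([229., 188., 256., 217.]), 0.7)] [(array([245.2, 203.9]), 0.97), (array([256. , 245.6]), 0.86), (array([290.2, 207.1]), 0.78)]
arbor [(array([333., 163., 384., 214.]), 0.85), (array([331., 238., 383., 287.]), 0.65)] [(array([354.6, 261. ]), 0.96), (array([450.2, 236.7]), 0.94), (array([359.1, 188.4]), 0.92)]
hub_two [(array([176., 180., 203., 203.]), 0.6)] [(array([188.3, 188.2]), 0.85)]
hub_round [(array([237., 135., 265., 169.]), 0.73)] [(array([247.6, 152.9]), 0.58)]
scene {'vertical_fov': 45.48769981459604, 'cx': 320.02246933573804, 'cy': 194.72695969310752, 'cam_to_world': array([[-0.54157514,  0.72956556, -0.41764873,  0.98023032],
       [
[... 889 characters left out ...]
ns': array([-1.43738922e+00,  3.12918302e-01,  1.49772261e+00, -1.29207301e-05,
        1.33099233e+00, -2.23435732e-01]), 'qd': array([ 3.16874313e-04, -6.08458611e-04, -9.37142077e-05,  1.91870251e-03,
        5.69144954e-04, -9.91878644e-04]), 'effort': array([-1.23159833e-03, -4.02108049e+01, -2.52411997e+01,  6.93791639e-02,
        3.19479732e-02, -1.42765663e-05]), 'tool_pos': array([ 0.18335959, -0.49193821,  0.23010229]), 'tool_rot': array([-2.05543351e-05,  9.84124806e-01,  1.77477787e-01, -5.35596630e-06]), 'ft_force': array([ 0.55092757,  0.41855874, -1.46519576]), 'ft_torque': array([ 0.03391185, -0.05512692, -0.00735676]), 'grasp_force': 0.0, 'width': 0.08806361025923574} 0.025
```

View pics/top0.png

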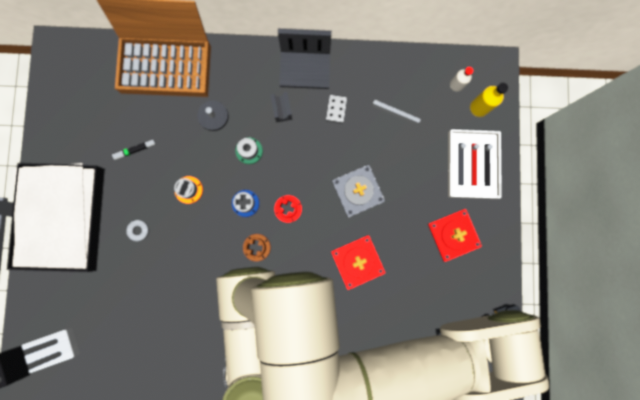

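View pics/scene0.png

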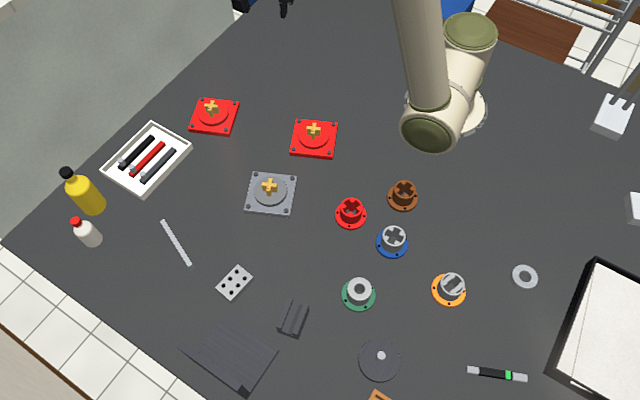

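Top view: the blue hub is at about (245,203), with look-alikes in red (288,208) and brown (256,247). Orange is at (188,189) and green at (249,150). The grey fixture is at (359,190), with red fixtures at (358,262) and (455,235). In the scene view, blue is at (392,241) and grey at (270,193). Only the hub at (245,203) has a blue flange, and only the fixture at (359,190) is grey. I'll confirm both in a crop.

```bash
python3 - <<'E'
from h import *
t=cv2.imread('pics/top0.png'); s=cv2.imread('pics/scene0.png')
def crop(im,u,v,h): return cv2.resize(im[v-h:v+h,u-h:u+h],(300,300),interpolation=cv2.INTER_CUBIC)
cv2.imwrite('pics/c0.png',np.vstack([np.hstack([crop(t,245,203,22),crop(t,359,190,32)]),np.hstack([crop(s,392,241,26),crop(s,270,193,32)])]))
# blue flange: fitting by projected silhouette
for n,im,(u,v) in(('top',t,(245,203)),('scene',s,(392,241))):
    b,g,r=[im[:,:,i].astype(int) for i in range(3)]
    m=((b-r>50)&(b>90)).astype(np.uint8); k=np.zeros_like(m);k[v-25:v+25,u-25:u+25]=1; m*=k
    pts=np.argwhere(m)[:,::-1]; hull=cv2.convexHull(pts.astype(np.float32)); e=cv2.fitEllipse(hull)
    print(n,m.sum(),e,'rect',cv2.boundingRect(m), ray(n,*e[0],.006))
E
```

```text
top 273 ((245.02142333984375, 202.98849487304688), (27.19432258605957, 28.030637741088867), 74.94977569580078) rect (231, 190, 29, 27) [0.48057185 0.07883822 0.006     ]
scene 280 ((391.5496826171875, 242.79730224609375), (29.498018264770508, 32.65361404418945), 110.16992950439453) rect (376, 230, 32, 28) [0.47914904 0.07993422 0.006     ]
```

View pics/c0.png

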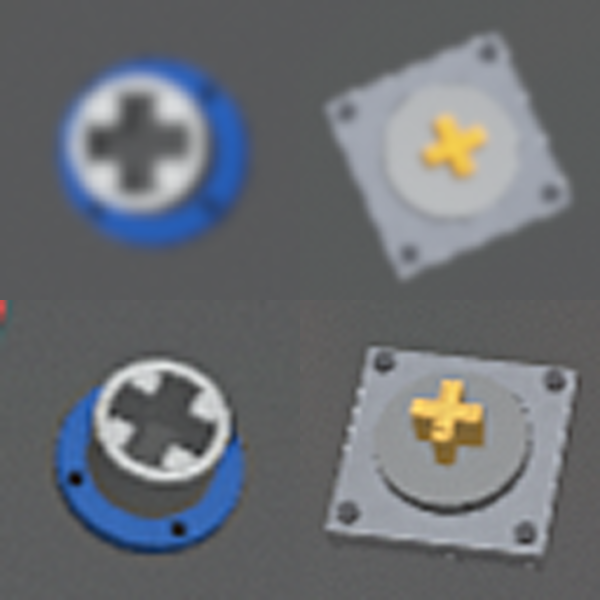

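The crop confirms it: a blue flange with a cross-shaped bore, and a grey square plate with a brass four-tooth arbor. Next I'll measure poses and yaws on rectified views.

```bash
cat >> h.py <<'E'
def rect(n,im,c,z,R=.08,s=.0005):
    a=np.arange(-R,R,s); X,Y=np.meshgrid(c[0]+a,c[1]+a,indexing='ij')
    uv=proj(n,np.stack([X,Y,np.full_like(X,z)],-1)).astype(np.float32)
    return cv2.remap(im,uv[...,0],uv[...,1],cv2.INTER_CUBIC),X,Y
def phase4(w,X,Y,c):
    dx,dy=X-c[0],Y-c[1]; r=np.hypot(dx,dy); th=np.arctan2(dy,dx)
    return np.degrees(np.angle((w*r**2*np.exp(4j*th)).sum()))/4
E
cat > m.py <<'E'
from h import *
import sys
def hubm(im,n,c,z=.052):
    g,X,Y=rect(n,im,c,z); g=g.astype(int); sat=g.max(2)-g.min(2); v=g.mean(2)
    # boss top: bright ring -> fit circle R=28mm
    br=((v>135)&(sat<60)&(np.hypot(X-c[0],Y-c[1])<.045)).astype(np.uint8)
    p=np.argwhere(br); h=cv2.convexHull(p[:,::-1].astype(np.float32)); (a,b),ax,_=cv2.fitEllipse(h)
    c2=np.array([X[int(b),0],Y[0,int(a)]])
    w=np.clip(150-v,0,80)*(np.hypot(X-c2[0],Y-c2[1])<.023)
    return c2,np.array(ax)*.5,phase4(w,X,Y,c2)
def arbm(im,n,c):
    g,X,Y=rect(n,im,c,.018,.1); g=g.astype(int)
    hs=g.max(2)-g.min(2); v=g.mean(2)
    m=((v>115)|(hs>60)).astype(np.uint8); m=cv2.morphologyEx(m,cv2.MORPH_OPEN,np.ones((9,9)))
    cs=max(cv2.findContours(m,0,2)[0],key=cv2.contourArea)
    (a,b),ax,ang=cv2.minAreaRect(cs); cp=np.array([X[int(b),0],Y[0,int(a)]])
    q=cv2.boxPoints(((a,b),ax,ang)); d=q[1]-q[0]; yp=np.degrees(np.arctan2(d[0],d[1])) # cols=y rows=x
    yp=np.degrees(np.arctan2(d[0],d[1])); yaw=(90-yp)%90
    g,X,Y=rect(n,im,cp,.058); g=g.astype(int)
    y=(g[:,:,2]-g[:,:,0]-60).clip(0,60)*(np.hypot(X-cp[0],Y-cp[1])<.035)
    ca=np.array([(y*X).sum(),(y*Y).sum()])/y.sum()
    return cp,np.array(ax)*.5,yaw,ca,phase4(y,X,Y,ca)%90
if __name__=='__main__':
    for n in('top','scene'):
        im=cv2.imread(f'pics/{n}0.png'); print(n,'hub',hubm(im,n,(.480,.0794)))
        u=(359,190) if n=='top' else (270,195); c=ray(n,*u,.018)[:2]; print('arb',arbm(im,n,c))
E
python3 m.py
```

```text
top hub (array([0.48  , 0.0784]), array([57.16997147, 57.8419342 ]), np.float64(3.077275090633638))
arb (array([ 0.52816124, -0.25406738]), array([124.88354492, 125.06983948]), np.float32(64.67263), array([ 0.52725861, -0.25297291]), np.float64(25.587094398195145))
scene hub (array([0.4805, 0.0794]), array([55.45875168, 55.89020538]), np.float64(3.75050838029638))
arb (array([ 0.52832433, -0.25235487]), array([121.51035309, 122.26358795]), np.float32(64.83593), array([ 0.5302456 , -0.24992635]), np.float64(26.013531763847666))
```

```bash
cat >> h.py <<'E'
from scipy.spatial.transform import Rotation as Ro
def to(P,yaw=None,cmd=None):
    """tool-frame shift (units of 40mm) and turn (deg) to TCP target P, tool-x yaw (deg), tool down"""
    s=read_state(); q=s['tool_rot']; R=Ro.from_quat([q[1],q[2],q[3],q[0]])
    d=R.inv().apply(np.asarray(P)-s['tool_pos'])/.04
    yaw0=np.degrees(np.arctan2(*R.as_matrix()[[1,0],0])); y=yaw0 if yaw is None else yaw
    G=Ro.from_euler('z',y,degrees=True)*Ro.from_euler('x',180,degrees=True)
    print('t',round(s['time'],2),'pos',np.round(s['tool_pos'],4),'yaw',round(yaw0,2),'F',np.round(s['ft_force'],1),'w',round(s['width'],4),'gf',round(s['grasp_force'],1))
    print('xyz',np.round(d,3),'rot',np.round((R.inv()*G).as_rotvec(degrees=True),2))
E
python3 -c "
from h import *
to((.4803,.079,.12))"
```

```text
t 0.9 pos [ 0.1834 -0.4919  0.2301] yaw 20.45 F [ 0.6  0.4 -1.5] w 0.0881 gf 0.0
xyz [ 11.942 -10.781   2.753] rot [-0.  0. -0.]
```

{"op": "carry_out", "data": {"hand": [1,1,1,1,1,1,1,1], "xyz": [[11.94,-10.78,0.8],[11.94,-10.78,0.8],[11.94,-10.78,0.8],[11.94,-10.78,0.8],[11.94,-10.78,0.8],[11.94,-10.78,0.8],[11.94,-10.78,0.8],[11.94,-10.78,0.8]], "rot": [[0,0,0],[0,0,0],[0,0,0],[0,0,0],[0,0,0],[0,0,0],[0,0,0],[0,0,0]]}}

```text
time: 1.7
tool_pos: [0.3683, -0.1357, 0.2105]
tool_rot: [0.0, 0.984, 0.177, 0.0]
ft_force: [1.1, -0.3, -0.1]
width: 0.0883
grasp_force: 0.0
```

```bash
python3 -c "
from h import *
to((.4803,.079,.12),20.45)"
```

```text
t 1.7 pos [ 0.3683 -0.1357  0.2105] yaw 20.42 F [ 1.1 -0.3 -0.1] w 0.0883 gf 0.0
xyz [ 4.496 -4.054  2.261] rot [ 0.05 -0.03 -0.03]
```

{"op": "carry_out", "data": {"hand": [1,1,1,1,1,1,1,1], "xyz": [[4.4,-4.0,1.0],[4.4,-4.0,1.0],[4.4,-4.0,1.0],[4.4,-4.0,1.0],[4.4,-4.0,1.0],[4.4,-4.0,2.2],[4.4,-4.0,2.2],[4.4,-4.0,2.2]], "rot": [[0,0,0],[0,0,0],[0,0,0],[0,0,0],[0,0,0],[0,0,0],[0,0,0],[0,0,0]]}}

```text
time: 2.5
tool_pos: [0.4766, 0.0735, 0.1229]
tool_rot: [-0.0, 0.984, 0.177, -0.001]
ft_force: [-0.1, -0.2, 1.2]
width: 0.0882
grasp_force: 0.0
```

```bash
python3 -c "
from h import *
to((.4803,.079,.044),20.45)
a=snap('scene','s1.png');b=snap('top','t1.png')
cv2.imwrite('pics/c1.png',np.vstack([cv2.resize(x[:,:,::-1][v-50:v+50,u-130:u+130],None,fx=3,fy=3) for x,u,v in((a,392,225),(b,245,203))]))"
```

```text
t 2.5 pos [0.4766 0.0735 0.1229] yaw 20.42 F [-0.1 -0.2  1.2] w 0.0882 gf 0.0
xyz [ 0.136 -0.095  1.972] rot [-0.02  0.06 -0.03]
```

View pics/c1.png

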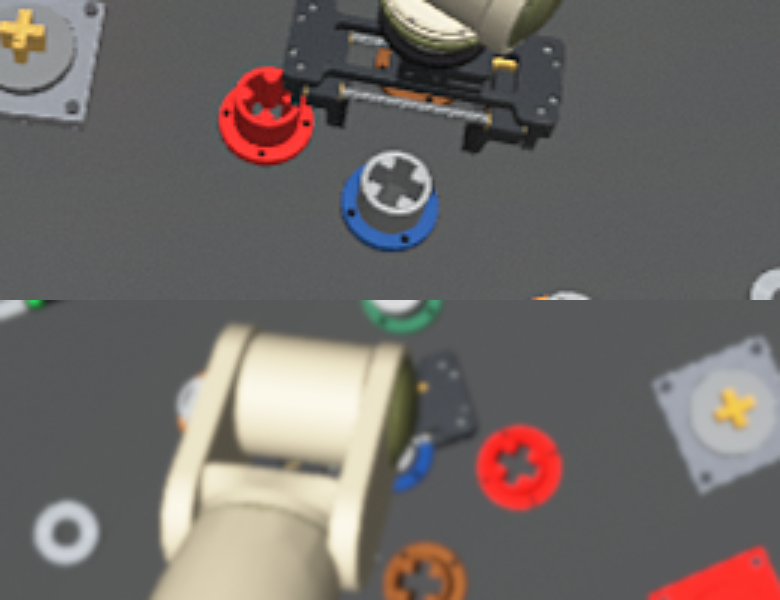

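The gripper is centred above the blue hub at about (392,241) in the scene view, and the other hubs are clear of the fingers. I'll straighten up, descend, then close.

{"op": "carry_out", "data": {"hand": [1,1,1,1,1,1,1,1], "xyz": [[0.13,-0.09,0],[0.13,-0.09,0.4],[0.13,-0.09,0.8],[0.13,-0.09,1.2],[0.13,-0.09,1.6],[0.13,-0.09,1.95],[0.13,-0.09,1.95],[0.13,-0.09,1.95]], "rot": [[0,0,0],[0,0,0],[0,0,0],[0,0,0],[0,0,0],[0,0,0],[0,0,0],[0,0,0]]}}

```text
time: 3.4
tool_pos: [0.4811, 0.0789, 0.0453]
tool_rot: [0.0, 0.984, 0.177, 0.001]
ft_force: [0.8, 0.3, 0.4]
width: 0.0882
grasp_force: 0.0
```

```bash
python3 -c "
from h import *
to((.4803,.079,.044),20.45)"
```

```text
t 3.4 pos [0.4811 0.0789 0.0453] yaw 20.42 F [0.8 0.3 0.4] w 0.0882 gf 0.0
xyz [-0.017 -0.008  0.032] rot [ 0.04 -0.08 -0.03]
```

{"op": "carry_out", "data": {"hand": [-1,-1,-1,-1,-1,-1,-1,-1], "xyz": [[0,0,0],[0,0,0],[0,0,0],[0,0,0],[0,0,0],[0,0,0],[0,0,0],[0,0,0]], "rot": [[0,0,0],[0,0,0],[0,0,0],[0,0,0],[0,0,0],[0,0,0],[0,0,0],[0,0,0]], "grip_force": 35}}

```text
time: 4.2
tool_pos: [0.4803, 0.0791, 0.0442]
tool_rot: [-0.0, 0.984, 0.177, -0.0]
ft_force: [0.9, 0.5, 0.2]
width: 0.0263
grasp_force: 0.0
```

The opening is 26 mm with no grip force, so something is off. I'll look.

```bash
python3 -c "
from h import *
to((.4803,.079,.044),20.45)
a=snap('scene','s2.png');b=snap('top','t2.png')
cv2.imwrite('pics/c2.png',np.vstack([cv2.resize(x[:,:,::-1][v-50:v+50,u-130:u+130],None,fx=3,fy=3) for x,u,v in((a,392,225),(b,245,203))]))"
```

```text
t 4.2 pos [0.4803 0.0791 0.0442] yaw 20.45 F [0.9 0.5 0.2] w 0.0263 gf 0.0
xyz [-0.001  0.001  0.006] rot [-0.  0. -0.]
```

View pics/c2.png

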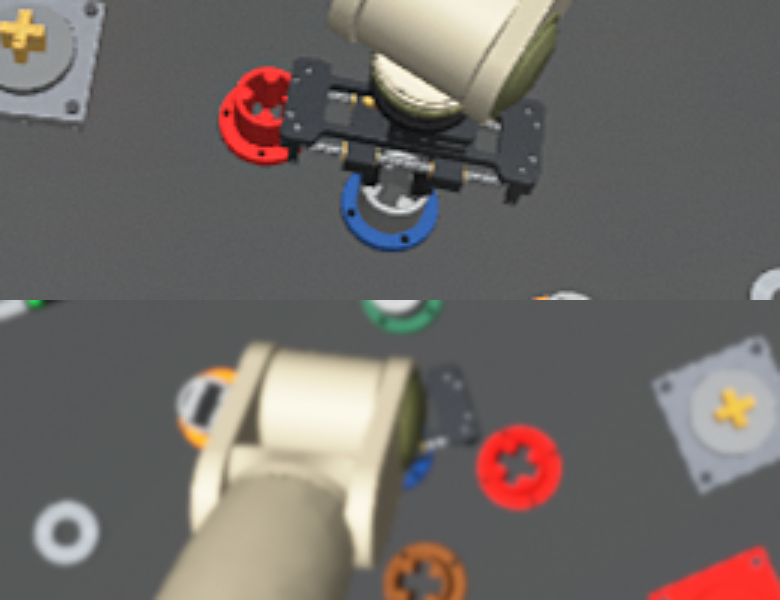

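```bash
python3 -c "
from h import *
s=read_state();q=s['tool_rot'];R=Ro.from_quat([q[1],q[2],q[3],q[0]]).as_matrix();p=s['tool_pos']
for k in(-.02,0,.025): print(k,[np.round((proj('scene',p+R@[0,y,k])-[262,175])*3) for y in(-.031,-.013,0,.013,.031)])
print('hubtop',(proj('scene',np.array([.4803,.079,.052]))-[262,175])*3)
im=cv2.imread('pics/s2.png')
cv2.imwrite('pics/c3.png',cv2.resize(im[195:265,345:445],None,fx=8,fy=8,interpolation=cv2.INTER_CUBIC))
"
```

```text
-0.02 [array([435., 181.]), array([413., 177.]), array([396., 174.]), array([380., 170.]), array([357., 166.])]
0 [array([432., 192.]), array([409., 187.]), array([393., 184.]), array([377., 181.]), array([355., 177.])]
0.025 [array([427., 205.]), array([405., 200.]), array([389., 197.]), array([373., 194.]), array([351., 190.])]
hubtop [394.10842248 180.05407863]
```

View pics/c3.png

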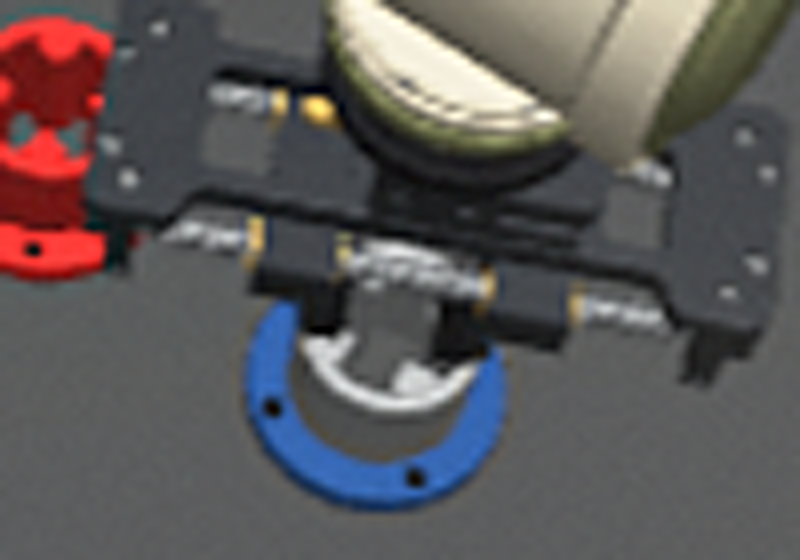

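```bash
python3 -c "
from h import *
R=Ro.from_quat([.984125,.177478,0,0]).as_matrix();p=np.array([.4766,.0735,.1229])
im=cv2.resize(cv2.imread('pics/s1.png')[175:275,322:462],None,fx=5,fy=5,interpolation=cv2.INTER_CUBIC)
for k,col in((-.039,(255,255,0)),(0,(0,255,0)),(.025,(0,255,255))):
  for y in(-.0615,-.044,.044,.0615):
    for x in (-.009,.009):
      u=(proj('scene',p+R@[x,y,k])-[322,175])*5; cv2.circle(im,(int(u[0]),int(u[1])),3,col,-1)
cv2.imwrite('pics/c4.png',im)
"
```

```text
(no output)
```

View pics/c4.png

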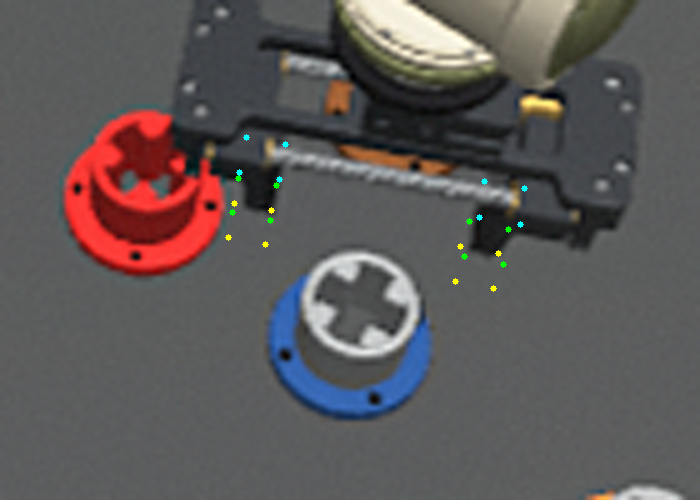

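```bash
python3 -c "
from h import *
R=Ro.from_quat([.984125,.177478,0,0]).as_matrix();p=np.array([.4766,.0735,.1229])
f=lambda x,y,k:np.round((proj('scene',p+R@[x,y,k])-[322,175])*5).astype(int).tolist()
for k in(-.1,-.075,-.055,-.039): print(k,'right front/back',f(.0375,-.0935,k),f(-.0375,-.0935,k),'left f/b',f(.0375,.0935,k),f(-.0375,.0935,k))
print('fingers front y=.0527,-.0527', [(k,f(.009,.0527,k),f(.009,-.0527,k)) for k in(-.075,-.039,-.01,.025)])
im=cv2.imread('pics/s1.png')
# column profiles down each finger
for u in (374,375,418,419,420): print(u,[(v,int(im[v,u].mean())) for v in range(203,238)])
"
```

```text
-0.1 right front/back [620, 233] [635, 77] left f/b [165, 147] [196, -3]
-0.075 right front/back [607, 260] [622, 106] left f/b [161, 176] [192, 28]
-0.055 right front/back [596, 281] [612, 129] left f/b [158, 198] [189, 52]
-0.039 right front/back [588, 297] [604, 147] left f/b [156, 215] [186, 70]
fingers front y=.0527,-.0527 [(-0.075, [267, 136], [515, 182]), (-0.039, [260, 176], [500, 221]), (-0.01, [254, 206], [488, 251]), (0.025, [247, 241], [475, 285])]
374 [(203, 65), (204, 62), (205, 59), (206, 66), (207, 72), (208, 46), (209, 28), (210, 25), (211, 28), (212, 24), (213, 25), (214, 24), (215, 33), (216, 15), (217, 72), (218, 92), (219, 96), (220, 91), (221, 91), (222, 92), (223, 91), (224, 94), (225, 92), (226, 91), (227, 92), (228, 92), (229, 93), (230, 93), (231, 91), (232, 92), (233, 93), (234, 89), (235, 93), (236, 93), (237, 92)]
375 [(203, 115), (204, 137), (205, 122), (206, 100), (207, 81), (208, 46), (209, 25), (210, 21), (211, 22), (212, 26), (213, 18), (214, 19), (215, 18), (216, 13), (217, 52), (218, 89), (219, 92), (220, 89), (221, 92), (222, 93), (223, 91), (224,
[... 627 characters left out ...]
0, 83), (211, 89), (212, 141), (213, 159), (214, 135), (215, 79), (216, 29), (217, 22), (218, 29), (219, 31), (220, 28), (221, 31), (222, 23), (223, 32), (224, 25), (225, 34), (226, 67), (227, 90), (228, 93), (229, 92), (230, 93), (231, 94), (232, 92), (233, 92), (234, 94), (235, 93), (236, 92), (237, 91)]
420 [(203, 73), (204, 51), (205, 26), (206, 55), (207, 40), (208, 24), (209, 47), (210, 72), (211, 70), (212, 110), (213, 185), (214, 138), (215, 74), (216, 31), (217, 22), (218, 26), (219, 29), (220, 29), (221, 26), (222, 31), (223, 27), (224, 30), (225, 24), (226, 79), (227, 93), (228, 91), (229, 93), (230, 92), (231, 90), (232, 90), (233, 91), (234, 90), (235, 93), (236, 92), (237, 92)]
```

The picture shows the fingertips about 35 mm higher than predicted: they end at about (374,217) and (419,226) in the scene image. That agrees with the fingers closing freely just above the hub. The hub hasn't moved, so I'll open and go lower step by step.

{"op": "carry_out", "data": {"hand": [1,1,1,1,1,1,1,1], "xyz": [[0,0,0],[0,0,0],[0,0,0],[0,0,0],[0,0,0],[0,0,0],[0,0,0],[0,0,0]], "rot": [[0,0,0],[0,0,0],[0,0,0],[0,0,0],[0,0,0],[0,0,0],[0,0,0],[0,0,0]]}}

```text
time: 5.1
tool_pos: [0.4803, 0.079, 0.0442]
tool_rot: [-0.0, 0.984, 0.177, -0.0]
ft_force: [1.2, 0.4, -0.4]
width: 0.0805
grasp_force: 0.0
```

```bash
python3 -c "
from h import *
to((.4803,.079,.044),20.45)
s=read_state();print(s['joint_positions'])
im=snap('scene','s3.png').astype(int);snap('top','t3.png')
R=Ro.from_quat([.984125,.177478,0,0]).as_matrix();p=s['tool_pos']
for sy in(.0527,-.0527):
  for k in(-.02,-.01,0,.025): print(sy,k,proj('scene',p+R@[.009,sy,k]).round(1))
  u=int(proj('scene',p+R@[.009,sy,-.01])[0])
  for c in range(u-2,u+3): print(c,[(v,im[v,c].mean().astype(int)) for v in range(226,262)])
"
```

```text
t 5.1 pos [0.4803 0.079  0.0442] yaw 20.44 F [ 1.2  0.4 -0.4] w 0.0805 gf 0.0
xyz [-0.002  0.001  0.006] rot [-0.    0.   -0.01]
[-7.81368790e-02  4.72175532e-01  1.81873470e+00  5.05063158e-06
  8.50694245e-01  1.13590338e+00]
0.0527 -0.02 [371.4 231.9]
0.0527 -0.01 [371.  233.8]
0.0527 0 [370.6 235.5]
0.0527 0.025 [369.8 239.9]
369 [(226, np.int64(61)), (227, np.int64(35)), (228, np.int64(25)), (229, np.int64(22)), (230, np.int64(65)), (231, np.int64(97)), (232, np.int64(99)), (233, np.int64(95)), (234, np.int64(94)), (235, np.int64(94)), (236, np.int64(92)), (237, np.int64(93)), (238, np.int64(92)), (239, np.int64(93)), (240, np.int64(93)), (241, np.int64(92)), (242, np.int64(94)), (243, np.int64(93)), (244, np.int64(93)), (245, np.int64(93)), (246, np.int64(93)), (247, np.int64(93)), (248, np.int64(93)), (249, np.int64(91)), (250, np.int64(92)), (251, np.int64(92)), (252, np.int64(94)), (253, np.int64(93)), (254, np.int64(92)), (255, np.int64(93)), (256, np.int64(92)), (257, np.int64(92)), (258, np.int64(91)), (259, np.int64(94)), (260, np.int64(91)), (261, np.int64(93))]
370 [(2
[... 6263 characters left out ...]
0)), (229, np.int64(30)), (230, np.int64(42)), (231, np.int64(80)), (232, np.int64(158)), (233, np.int64(117)), (234, np.int64(115)), (235, np.int64(76)), (236, np.int64(53)), (237, np.int64(35)), (238, np.int64(33)), (239, np.int64(35)), (240, np.int64(71)), (241, np.int64(97)), (242, np.int64(97)), (243, np.int64(95)), (244, np.int64(95)), (245, np.int64(94)), (246, np.int64(93)), (247, np.int64(92)), (248, np.int64(92)), (249, np.int64(91)), (250, np.int64(92)), (251, np.int64(96)), (252, np.int64(95)), (253, np.int64(96)), (254, np.int64(94)), (255, np.int64(92)), (256, np.int64(95)), (257, np.int64(93)), (258, np.int64(93)), (259, np.int64(94)), (260, np.int64(93)), (261, np.int64(92))]
```

{"op": "carry_out", "data": {"hand": [1,1,1,1,1,1,1,1], "xyz": [[0,0,0],[0,0,0.1],[0,0,0.2],[0,0,0.3],[0,0,0.4],[0,0,0.5],[0,0,0.5],[0,0,0.5]], "rot": [[0,0,0],[0,0,0],[0,0,0],[0,0,0],[0,0,0],[0,0,0],[0,0,0],[0,0,0]]}}

```text
time: 6.0
tool_pos: [0.4804, 0.0791, 0.0242]
tool_rot: [-0.0, 0.984, 0.177, -0.0]
ft_force: [0.6, 0.2, 1.1]
width: 0.0881
grasp_force: 0.0
```

```bash
cat >> h.py <<'E'
def tipcheck(f):
    s=read_state(); im=snap('scene',f).astype(int).mean(2); q=s['tool_rot'];R=Ro.from_quat([q[1],q[2],q[3],q[0]]).as_matrix();p=s['tool_pos']; h=s['width']/2+.0087
    for sy in(h,-h):
        a=proj('scene',p+R@[.009,sy,-.008]); u,v=a.round().astype(int)
        print('pred k=-.008',a.round(1),'k=.025',proj('scene',p+R@[.009,sy,.025]).round(1),'lowest dark rows',[(c,int(np.max(np.where(im[v-14:v+12,c]<55)[0],initial=-99))+v-14) for c in range(u-3,u+5)])
E
python3 -c "
from h import *
to((.4803,.079,.014),20.45); tipcheck('s4.png')"
```

```text
t 6.0 pos [0.4804 0.0791 0.0242] yaw 20.44 F [0.6 0.2 1.1] w 0.0881 gf 0.0
xyz [-0.003  0.001  0.255] rot [-0.    0.   -0.01]
pred k=-.008 [370.2 237.7] k=.025 [369.1 243.3] lowest dark rows [(367, np.int64(233)), (368, np.int64(233)), (369, np.int64(237)), (370, np.int64(237)), (371, np.int64(237)), (372, np.int64(237)), (373, np.int64(237)), (374, np.int64(233))]
pred k=-.008 [413.6 246.1] k=.025 [411.4 251.6] lowest dark rows [(411, np.int64(245)), (412, np.int64(245)), (413, np.int64(246)), (414, np.int64(246)), (415, np.int64(246)), (416, np.int64(244)), (417, np.int64(243)), (418, np.int64(243))]
```

The tips are now at z≈0.032 with no contact. I'll go 8 mm lower, then close.

{"op": "carry_out", "data": {"hand": [1,1,1,-1,-1,-1,-1,-1], "xyz": [[0,0,0.1],[0,0,0.2],[0,0,0.2],[0,0,0.2],[0,0,0.2],[0,0,0.2],[0,0,0.2],[0,0,0.2]], "rot": [[0,0,0],[0,0,0],[0,0,0],[0,0,0],[0,0,0],[0,0,0],[0,0,0],[0,0,0]], "grip_force": 35}}

```text
time: 6.85
tool_pos: [0.4803, 0.0792, 0.0163]
tool_rot: [-0.0, 0.984, 0.177, 0.0]
ft_force: [0.0, 1.3, 0.8]
width: 0.0541
grasp_force: 34.9
```

{"op": "carry_out", "data": {"hand": [-1,-1,-1,-1,-1,-1,-1,-1], "xyz": [[0,0,0],[0,0,0],[0,0,0],[0,0,0],[0,0,0],[0,0,0],[0,0,0],[0,0,0]], "rot": [[0,0,0],[0,0,0],[0,0,0],[0,0,0],[0,0,0],[0,0,0],[0,0,0],[0,0,0]]}}

```text
time: 7.65
tool_pos: [0.4803, 0.0792, 0.0163]
tool_rot: [-0.0, 0.984, 0.177, -0.0]
ft_force: [-0.7, 3.3, 4.5]
width: 0.0545
grasp_force: 34.9
```

Gripped: 54.5 mm opening at 35 N. Lifting.

{"op": "carry_out", "data": {"hand": [-1,-1,-1,-1,-1,-1,-1,-1], "xyz": [[0,0,-0.3],[0,0,-0.8],[0,0,-1.5],[0,0,-2.2],[0,0,-2.9],[0,0,-3.4],[0,0,-3.4],[0,0,-3.4]], "rot": [[0,0,0],[0,0,0],[0,0,0],[0,0,0],[0,0,0],[0,0,0],[0,0,0],[0,0,0]]}}

```text
time: 8.45
tool_pos: [0.4799, 0.0789, 0.1517]
tool_rot: [0.0, 0.984, 0.177, -0.0]
ft_force: [0.0, 0.1, -4.4]
width: 0.0545
grasp_force: 34.9
```

```bash
python3 -c "
from h import *
to((.5282,-.2532,.15),42.4)"
```

```text
t 8.45 pos [0.4799 0.0789 0.1517] yaw 20.44 F [ 0.   0.1 -4.4] w 0.0545 gf 34.9
xyz [-1.768  8.202  0.042] rot [-1.000e-02  5.000e-02 -2.196e+01]
```

{"op": "carry_out", "data": {"hand": [-1,-1,-1,-1,-1,-1,-1,-1], "xyz": [[-0.2,0.9,0],[-0.42,1.95,0],[-0.65,3.0,0],[-0.88,4.1,0],[-1.12,5.2,0],[-1.35,6.25,0],[-1.56,7.25,0],[-1.77,8.2,0]], "rot": [[0,0,-2],[0,0,-5],[0,0,-8],[0,0,-11],[0,0,-14],[0,0,-17],[0,0,-20],[0,0,-22]]}}

```text
time: 9.25
tool_pos: [0.5278, -0.2546, 0.1501]
tool_rot: [-0.001, 0.932, 0.363, -0.001]
ft_force: [0.5, 0.7, -4.5]
width: 0.0542
grasp_force: 34.9
```

{"op": "carry_out", "data": {"hand": [-1,-1,-1,-1,-1,-1,-1,-1], "xyz": [[0,0,0],[0,0,0],[0,0,0],[0,0,0],[0,0,0],[0,0,0],[0,0,0],[0,0,0]], "rot": [[0,0,0],[0,0,0],[0,0,0],[0,0,0],[0,0,0],[0,0,0],[0,0,0],[0,0,0]]}}

```text
time: 10.05
tool_pos: [0.5286, -0.2529, 0.1523]
tool_rot: [0.0, 0.932, 0.362, 0.0]
ft_force: [-0.1, 0.7, -5.1]
width: 0.0542
grasp_force: 34.9
```

```bash
python3 - <<'E'
from h import *
to((.5282,-.2532,.15),42.4)
a=snap('scene','s5.png')[:,:,::-1];b=snap('top','t5.png')[:,:,::-1]
s=read_state();p=s['tool_pos'];z=p[2]-.0163+.006
im=[]
for n,x in(('scene',a),('top',b)):
    u,v=proj(n,np.array([p[0],p[1],z])).round().astype(int); print(n,u,v)
    f=x[max(v-40,0):v+40,u-50:u+50]; f=cv2.resize(f,None,fx=4,fy=4,interpolation=cv2.INTER_CUBIC); im.append(f)
cv2.imwrite('pics/c5.png',np.hstack(im))
# blue mask in scene
i=a.astype(int);m=((i[:,:,0]-i[:,:,2]>50)&(i[:,:,0]>90))
u,v=proj('scene',np.array([p[0],p[1],z])).round().astype(int)
k=np.zeros_like(m);k[v-30:v+30,u-30:u+30]=1;m&=k.astype(bool)
pts=np.argwhere(m)[:,::-1].astype(np.float32);e=cv2.fitEllipse(cv2.convexHull(pts));print(m.sum(),e,ray('scene',*e[0],z),p)
E
```

```text
t 10.05 pos [ 0.5286 -0.2529  0.1523] yaw 42.45 F [-0.1  0.7 -5.1] w 0.0542 gf 34.9
xyz [-0.012 -0.001  0.058] rot [ 0.01 -0.    0.05]
scene 265 166
top 363 184
221 ((264.46771240234375, 168.4732208251953), (21.00929069519043, 32.77714920043945), 86.23738861083984) [ 0.53520848 -0.24932293  0.14197155] [ 0.52857959 -0.25295234  0.15227155]
```

View pics/c5.png

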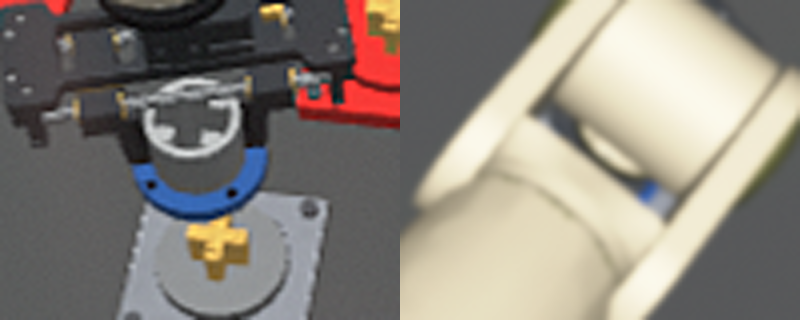

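```bash
cat > fit.py <<'E'
from h import *
from scipy.optimize import least_squares
def flange(im,c,z,n='scene'):
    """fit xy of flange bottom circle from its lowest blue pixel per column"""
    i=im.astype(int); m=((i[:,:,0]-i[:,:,2]>45)&(i[:,:,0]>75)); u,v=proj(n,np.array([*c,z])).round().astype(int)
    k=np.zeros_like(m);k[v-8:v+30,u-30:u+30]=1;m&=k; g=(i[:,:,0]-i[:,:,2]).astype(float)
    cols=[x for x in range(u-13,u+14) if m[:,x].any()]; E=[]
    for x in cols:
        r=np.where(m[:,x])[0].max(); E.append((x,r+.5))
    E=np.array(E); t=np.linspace(0,2*np.pi,361)
    def res(q):
        P=proj(n,np.stack([q[0]+.04*np.cos(t),q[1]+.04*np.sin(t),np.full_like(t,z)],-1)); cen=proj(n,np.array([*q,z]))
        P=P[P[:,1]>cen[1]]; P=P[np.argsort(P[:,0])]; return np.interp(E[:,0],P[:,0],P[:,1])-E[:,1]
    s=least_squares(res,c,loss='soft_l1',f_scale=.5,diff_step=1e-3,x_scale=.01); q=s.x
    # dots
    best=[]; gray=cv2.GaussianBlur(im.astype(np.float32).mean(2),(0,0),.7)
    for yaw in np.arange(-45,45,.5):
        a=np.radians(yaw+45+90*np.arange(4)); P=np.stack([q[0]+.034*np.cos(a),q[1]+.034*np.sin(a),np.full(4,z+.012)],-1)
        uv=proj(n,P).astype(np.float32); val=cv2.remap(gray,uv[:,0].copy(),uv[:,1].copy(),1).ravel()
        vis=(P-[*q,0])[:,:2]@np.array([.84,.55])>.01   # facing the camera
        best.append((val[vis].mean() if vis.sum()>=2 else 255,yaw))
    return q,np.abs(s.fun).mean(),sorted(best)[:4]
rd=lambda f:cv2.imread('pics/'+f)[:,:,::-1]
if __name__=='__main__':
    print(flange(rd('scene0.png'),(.4803,.079),0))
    for z in(.132,.136,.140): print(z,flange(rd('s5.png'),(.5286,-.2529),z))
E
python3 fit.py
```

```text
Traceback (most recent call last):
  File "fit.py", line 25, in <module>
    print(flange(rd('scene0.png'),(.4803,.079),0))
          ~~~~~~^^^^^^^^^^^^^^^^^^^^^^^^^^^^^^^^^
  File "fit.py", line 14, in flange
    s=least_squares(res,c,loss='soft_l1',f_scale=.5,diff_step=1e-3,x_scale=.01); q=s.x
  File "fit.py", line 13, in res
    P=P[P[:,1]>cen[1]]; P=P[np.argsort(P[:,0])]; return np.interp(E[:,0],P[:,0],P[:,1])-E[:,1]
                                                                  ~^^^^^
IndexError: too many indices for array: array is 1-dimensional, but 2 were indexed
```

```bash
sed -i 's/\[:,:,::-1\]$//' fit.py; grep -n '^rd' fit.py; python3 fit.py
```

```text
23:rd=lambda f:cv2.imread('pics/'+f)
(array([0.47746793, 0.07965948]), np.float64(0.2975328867396267), [(np.float32(67.13741), np.float64(5.5)), (np.float32(69.89402), np.float64(6.0)), (np.float32(72.17905), np.float64(6.5)), (np.float32(74.51102), np.float64(7.0))])
0.132 (array([ 0.52355158, -0.2582309 ]), np.float64(0.32211680868412096), [(np.float32(85.42629), np.float64(30.0)), (np.float32(85.676895), np.float64(25.5)), (np.float32(85.75463), np.float64(29.0)), (np.float32(85.78282), np.float64(27.0))])
0.136 (array([ 0.52530595, -0.25642523]), np.float64(0.3208638266712548), [(np.float32(84.55409), np.float64(5.5)), (np.float32(86.037766), np.float64(30.5)), (np.float32(86.47998), np.float64(30.0)), (np.float32(86.50818), np.float64(29.5))])
0.14 (array([ 0.52706224, -0.2546217 ]), np.float64(0.319631172012323), [(np.float32(82.86574), np.float64(5.5)), (np.float32(85.24774), np.float64(6.0)), (np.float32(86.9953), np.float64(30.5)), (np.float32(87.1055), np.float64(30.0))])
```

```bash
cat > ext.py <<'E'
from h import *
def ext(f,c,z,n='scene'):
    im=cv2.imread('pics/'+f) if isinstance(f,str) else f; i=im.astype(int); m=((i[:,:,0]-i[:,:,2]>40)&(i[:,:,0]>70)); u,v=proj(n,np.array([*c,z+.006])).round().astype(int)
    k=np.zeros_like(m);k[v-10:v+30,u-28:u+28]=1;m=m&(k>0)
    p=np.argwhere(m); t=np.linspace(0,2*np.pi,721)
    Q=np.concatenate([proj(n,np.stack([c[0]+.04*np.cos(t),c[1]+.04*np.sin(t),np.full_like(t,zz)],-1)) for zz in(z,z+.012)])
    Q=np.concatenate([Q]); print(f if isinstance(f,str) else '', 'seen L,R,B',p[:,1].min(),p[:,1].max()+1,p[:,0].max()+1,'model',Q[:,0].min().round(2)+.5,Q[:,0].max().round(2)+.5,Q[:,1].max().round(2)+.5)
if __name__=='__main__':
    ext('scene0.png',(.4803,.079),0); ext('s5.png',(.5286,-.2529),.136)
    # yaw: rectify at boss top, ring mask in front half
    from m import hubm
    im=cv2.imread('pics/s5.png')
    for z in(.184,.188,.192):
        g,X,Y=rect('scene',im,(.5286,-.2529),z,.05); 
    cv2.imwrite('pics/c6.png',np.hstack([cv2.resize(rect('scene',im,(.5286,-.2529),z,.05)[0],(390,390)) for z in(.188,.148)]))
    print(proj('scene',np.array([[.5286,-.2529,.148]])))
E
python3 ext.py
```

```text
scene0.png seen L,R,B 376 408 259 model 375.03 408.15 259.52
s5.png seen L,R,B 248 282 181 model 248.14 282.46 182.02
[[264.6229004  164.41139979]]
```

View pics/c6.png

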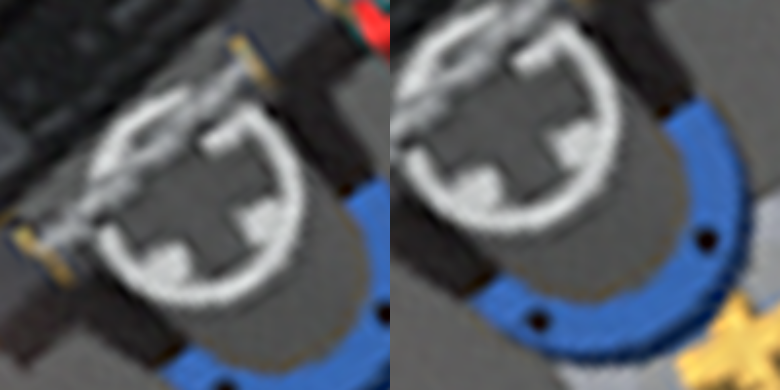

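The rectified view puts the bore ring exactly on the TCP, and the flange dots give a yaw of about 25.0° against 25.4° for the arbor. That is aligned well inside the fit, so I'll lower to just above the teeth.

{"op": "carry_out", "data": {"hand": [-1,-1,-1,-1,-1,-1,-1,-1], "xyz": [[-0.01,0,0.3],[-0.01,0,0.6],[-0.01,0,0.9],[-0.01,0,1.2],[-0.01,0,1.5],[-0.01,0,1.7],[-0.01,0,1.7],[-0.01,0,1.7]], "rot": [[0,0,-0.2],[0,0,-0.4],[0,0,-0.4],[0,0,-0.4],[0,0,-0.4],[0,0,-0.4],[0,0,-0.4],[0,0,-0.4]]}}

```text
time: 10.95
tool_pos: [0.5284, -0.2534, 0.0844]
tool_rot: [0.0, 0.931, 0.365, 0.0]
ft_force: [-0.8, 0.1, -3.9]
width: 0.0544
grasp_force: 34.9
```

{"op": "carry_out", "data": {"hand": [-1,-1,-1,-1,-1,-1,-1,-1], "xyz": [[0,0,0.05],[0,0,0.1],[0,0,0.15],[0,0,0.2],[0,0,0.25],[0,0,0.3],[0,0,0.3],[0,0,0.3]], "rot": [[0,0,0],[0,0,0],[0,0,0],[0,0,0],[0,0,0],[0,0,0],[0,0,0],[0,0,0]]}}

```text
time: 11.75
tool_pos: [0.5283, -0.2533, 0.0722]
tool_rot: [-0.0, 0.931, 0.365, -0.0]
ft_force: [0.3, 0.1, -3.7]
width: 0.0543
grasp_force: 34.9
```

```bash
python3 -c "
from h import *
to((.5282,-.2532,.0463),42.85)"
```

```text
t 11.75 pos [ 0.5283 -0.2533  0.0722] yaw 42.84 F [ 0.3  0.1 -3.7] w 0.0543 gf 34.9
xyz [ 0.    -0.003  0.648] rot [-0.   -0.   -0.01]
```

No contact, and the teeth have entered the bore. Continuing down.

{"op": "carry_out", "data": {"hand": [-1,-1,-1,-1,-1,-1,-1,-1], "xyz": [[0,0,0.1],[0,0,0.2],[0,0,0.3],[0,0,0.4],[0,0,0.5],[0,0,0.55],[0,0,0.55],[0,0,0.55]], "rot": [[0,0,0],[0,0,0],[0,0,0],[0,0,0],[0,0,0],[0,0,0],[0,0,0],[0,0,0]]}}

```text
time: 12.55
tool_pos: [0.5284, -0.2533, 0.0504]
tool_rot: [0.0, 0.931, 0.365, 0.0]
ft_force: [0.0, 0.9, -4.3]
width: 0.0541
grasp_force: 34.9
```

{"op": "carry_out", "data": {"hand": [-1,-1,-1,-1,-1,-1,-1,-1], "xyz": [[0,0,0.03],[0,0,0.06],[0,0,0.08],[0,0,0.1],[0,0,0.11],[0,0,0.11],[0,0,0.11],[0,0,0.11]], "rot": [[0,0,0],[0,0,0],[0,0,0],[0,0,0],[0,0,0],[0,0,0],[0,0,0],[0,0,0]]}}

```text
time: 13.35
tool_pos: [0.5283, -0.2533, 0.0463]
tool_rot: [0.0, 0.931, 0.365, 0.0]
ft_force: [-3.9, 2.0, 5.2]
width: 0.0546
grasp_force: 34.9
```

{"op": "carry_out", "data": {"hand": [-1,-1,-1,-1,-1,-1,-1,-1], "xyz": [[0,0,0.01],[0,0,0.02],[0,0,0.02],[0,0,0.02],[0,0,0.02],[0,0,0.02],[0,0,0.02],[0,0,0.02]], "rot": [[0,0,0],[0,0,0],[0,0,0],[0,0,0],[0,0,0],[0,0,0],[0,0,0],[0,0,0]]}}

```text
time: 14.15
tool_pos: [0.5283, -0.2533, 0.0463]
tool_rot: [0.0, 0.931, 0.365, 0.0]
ft_force: [-6.9, 3.7, 13.4]
width: 0.0545
grasp_force: 34.9
```

It's seated: the force rises and there's no further travel, at the predicted height. Next I'll open and then back off straight up.

{"op": "carry_out", "data": {"hand": [1,1,1,1,1,1,1,1], "xyz": [[0,0,-0.02],[0,0,-0.02],[0,0,-0.02],[0,0,-0.02],[0,0,-0.02],[0,0,-0.02],[0,0,-0.02],[0,0,-0.02]], "rot": [[0,0,0],[0,0,0],[0,0,0],[0,0,0],[0,0,0],[0,0,0],[0,0,0],[0,0,0]]}}

```text
time: 14.95
tool_pos: [0.5283, -0.2533, 0.0458]
tool_rot: [0.0, 0.931, 0.365, 0.0]
ft_force: [0.3, -0.2, 0.1]
width: 0.088
grasp_force: 0.0
```

{"op": "carry_out", "data": {"hand": [1,1,1,1,1,1,1,1], "xyz": [[0,0,-0.4],[0,0,-0.9],[0,0,-1.5],[0,0,-2.2],[0,0,-3.0],[0,0,-3.6],[0,0,-3.6],[0,0,-3.6]], "rot": [[0,0,0],[0,0,0],[0,0,0],[0,0,0],[0,0,0],[0,0,0],[0,0,0],[0,0,0]]}}

```text
time: 15.75
tool_pos: [0.5281, -0.2532, 0.1894]
tool_rot: [-0.0, 0.931, 0.365, -0.0]
ft_force: [0.2, -0.7, -0.4]
width: 0.088
grasp_force: 0.0
```

```bash
python3 -c "
from h import *
from ext import ext
to((.5282,-.2532,.0463),42.85)
a=snap('scene','s6.png')
for z in(.030,.036): ext('s6.png',(.5282,-.2532),z)
cv2.imwrite('pics/c7.png',cv2.resize(a[:,:,::-1][80:330,180:480],None,fx=2.4,fy=2.4,interpolation=cv2.INTER_CUBIC))"
```

```text
t 15.75 pos [ 0.5281 -0.2532  0.1894] yaw 42.84 F [ 0.2 -0.7 -0.4] w 0.088 gf 0.0
xyz [1.000e-03 3.000e-03 3.576e+00] rot [-0.02  0.   -0.01]
s6.png seen L,R,B 254 285 203 model 253.83 285.53 203.78
s6.png seen L,R,B 254 285 203 model 253.53 285.36 202.63
```

View pics/c7.png

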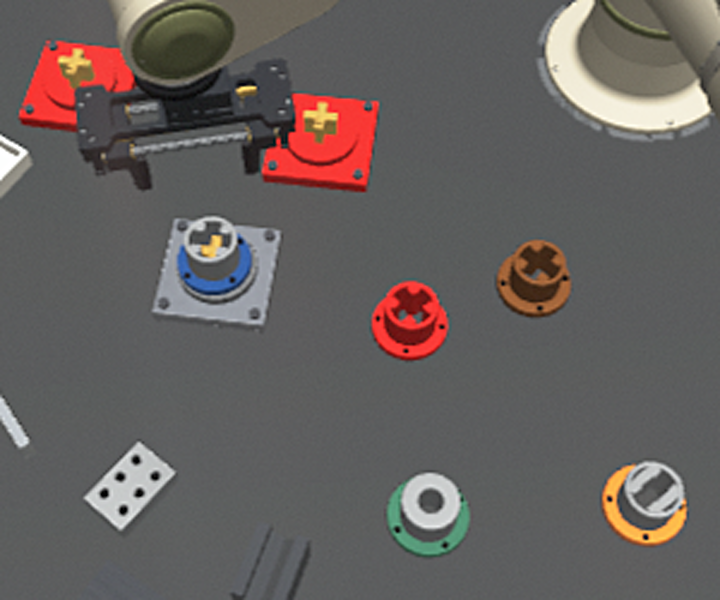

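The hub sits flat on the seat, with its flange at about (269,189) in the scene view. The brass teeth show inside the bore, the flange edges match the fully-home model (z = 30 mm), and the bystanders are undisturbed with the gripper clear.

```bash
python3 -c "
from bench import hand_in; print(hand_in())"
```

```text
the job is handed in; nothing more can be done
None
```

The blue hub is fully seated on the brass arbor and released, the orange and green hubs were left where they stand, and the job is handed in at about 16 s of the 38 s allowed; the first grasp closed on nothing, about 33 mm too high, and was redone without moving the hub.

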